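Offer a hinge leaf up to its jamb for pinning

ROBOT

A 6-joint arm with a two-finger parallel gripper is mounted at the origin on a cart in front of the work surface, level with it; the furniture and walls round the work are solid. World frame = base frame: x ahead of the robot, y to its left, z up, the work surface at z = 0. Lengths are in mm, angles in rad, forces in N, time in s.
With the tool pointing down it reaches from about 350 to 975 mm from the base axis. Payload 17.4 kg.
Tool frame: the origin (TCP) lies at the very end of the fingers, on their centre line; the grasp point (between the pads) lies 19 mm behind it; y points along the fingers, z is the direction in which the jaws open and shut, and the axes are right-handed (so a half turn about y gives the same grasp; the last joint's range is limited). The gripper opens to 85 mm and grips with 20 to 120 N. Pads are 22 mm wide; open, the fingers measure 114 mm over their backs; the gripper's body (76 mm by 85 mm) begins 54 mm behind the grasp point. The pads swing forward as they close: fully open they stand 13 mm farther back than shut.
Start: joints at [-0.038, 0.116, 1.442, -0, 1.584, -0.038], TCP at [675.006, -0.009, 231.303] pointing down, gripper open.
Joint ranges: [-2.83, 2.83], [-0.83, 2.19], [0.07, 2.5], [-1.14, 4.28], [0.01, 3], [-2.97, 2.97]. Speed limits (rad/s): [1.89, 1.89, 2.22, 3.14, 3.14, 3.14].

INTERFACE

Orientations are given as [roll, pitch, yaw] about the fixed x, y, z axes, in that order (R = Rz(yaw) Ry(pitch) Rx(roll)).
In Python, from plant import monitor, viewer, job gives the robot as it stands. The module is installed in compiled form; this text tells all that it offers.
- The arm moves only by the tool step_arm, never from a script. Its argument "targets" is a list that holds one entry, the list of rows, each a list of 7 numbers: the gripper's target within -1 to 1 (fully open at 1, half-way at 0, shut at -1), then the shift along the world's x, y, z in cm, then the turn, a rotation vector about the world's x, y, z in rad. In form: [[[fingers, tx, ty, tz, wx, wy, wz], ...]]. A call has 1 to 20 rows; each row is the pose to reach, as a shift and turn from the pose commanded when the call began; what a row does not reach only later rows make up. A row lasts 1/8 s, in which the tool goes at most 62.5 mm and 10.7 degrees, less where a joint would pass 70% of its speed; a pose out of reach is approached as far as the arm can. A call with a gripper value outside its range is refused whole. The fingers move at their own pace and stop on an object; "newtons" is the grip in N (left out, the last holds). Time passes only in rows, so rows that repeat a pose let the fingers close. It gives the time, the measured TCP pose, the force and the opening at its end, in the units of the state.
- monitor.sense(): the state, without advancing time (a new reading comes with each control period).
- viewer.read_camera(name): name is "scene" or "side" or "wrist"; returns a dict with "pixels" (420x560x3 uint8, red, green, blue), "camera_matrix" (3x3 intrinsics, pixels), "view" (4x4, takes a point from world to camera coordinates). Camera axes: x right, y down, z forward; pixel columns grow to the right and rows downward; lengths in mm; the calibration is good to about 2 mm. The wrist camera is an equidistant fisheye: a pixel r from the principal point sees the ray r / f radians off the axis. A picture is of the moment at which its call begins. There is no depth.
- job.sign_off(): hands the job in, once; it reports no verdict.
The state is a dict: "clock": time; "q": joint angles; "qvel": joint speeds; "effort": joint torques, N m; "ee_pos": TCP position; "ee_rot": TCP orientation; "contact_force": force on the tool from outside, world axes, zero at the start; "ft_torque": the same for the moment, N m; "opening": finger opening in mm.
Only numpy, scipy, OpenCV 4.12 (cv2) and the standard library are available. Lean on these libraries where they do the work, as an engineer would, in place of code of your own. Each camera call takes 0.05 s, during which the arm holds its last target. There are 200 camera calls.

TASK

Make the small hinged bench shelf ready for its pin: first swing the yellow brace of the hinge jamb out until it seats at its end stop, then pick up the hinge leaf whose knuckle fits between the jamb's two knuckles (green grip, one middle knuckle) and bring that knuckle into the gap so that all three holes line up. Finish while still holding the leaf there in the gripper with the holes in line, hanging free, not resting or pressing on the jamb or brace, and leave everything else where it stands, the other leaf too.

Things in the scene. Friction and masses are not known exactly. Their poses are not given: they have to be found in the camera images.
- jamb: fixed hinge jamb: grey upright block (x 16 to 44, y -40 to 82, top z 90 mm) on a dark base plate (85 x 190 x 10 mm). Origin on the table below the middle of the hinge axis; z up; y along the hinge axis; -x the open side, where the leaf's plate projects (it faces the robot, turned up to 0.35 rad). A thin drawn-back brass pin, fixed, for show, sticks out of the left (+y) knuckle to y 101 mm
- jamb_bore (a point): middle of the gap between the jamb's two steel knuckles, on the hinge axis 70 mm above the table: where the centre of the leaf's knuckle hole must be; axes as the jamb's. Knuckles 20 mm across, 11 mm hole, at y 19 to 37 and -19 to -37 mm; the 38 mm gap is open above, below and to -x, the block's face lies 16 mm behind the axis
- brace (a joint): angle of the yellow brace, rad: 0 folded (bar along the jamb's -y, under the knuckles), 1.57 fully out, seated at its end stop (bar along the jamb's -x); from above it swings clockwise about its upright pivot. It starts somewhere between 0 and 0.4. A stiff friction hinge: it stays where it is left and needs about 1 N at the post
- brace_post (a point): middle of the upright black round post at the brace's free end, 12 mm across, its top 86 and its foot 46 mm above the table; 130 mm from the pivot. The bar is 12 x 12 mm, its top 46 and underside 34 mm above the table
- brace_pivot (a point): pivot of the brace, at x = 0, y = +60 mm of the jamb, 40 mm above the table; the point turns with the brace
- leaf: loose hinge leaf that fits, about 0.2 kg, lying flat: plate 72 (x) x 60 (y) x 8 mm with ONE steel knuckle, 28 mm long, amid its +x edge (20 mm across, 11 mm hole along y, centre at x 45, y 0, z 10 mm) and a GREEN upright grip rib. Origin at the plate's underside, z up, x towards the knuckle. On the jamb its axes are parallel to the jamb's
- leaf_grip (a point): place to grip the green rib: rib 12 mm thick (along the leaf's x) and 36 mm wide (along y), at x = -5 mm, top 58 mm and plate 8 mm above the leaf's underside; this point 44 mm above the underside
- leaf_bore (a point): centre of the leaf's knuckle hole; axes as the leaf's
- other_leaf: hinge leaf that does not fit: the same plate, but with two knuckles 14 mm long at the corners of its edge and a BLACK grip rib. The two leaves may have changed places. To be left alone
- wash_bottle: clear wash bottle, 60 x 110 x 180 mm, bystander; origin under its middle
- beaker_10: glass beaker, 61 x 67 x 82 mm, bystander; origin under its middle. Between it and the robot's right side stands the room's fixed retort stand: thin upright rod at world x 0.25, y -0.31, up to 0.69 m above the table, blue base, clamp with red jaws about 0.18 m up reaching to x 0.42: an obstacle to steer the arm round
- beaker_tall: tall glass beaker, 74 x 79 x 120 mm, bystander; origin under its middle
- pipette_bulb: red rubber pipette bulb, 45 x 45 x 75 mm, bystander; origin under its middle
- stopper_1: red rubber stopper, 32 x 32 x 26 mm, bystander; origin under its middle
Not all that is in view belongs to the job. Leave any turquoise look-alike of the leaf alone.

How it is judged:
By the outcome, as a careful person would: the job done as asked, in the order asked, and still so for the second after the job is handed in, while the arm keeps its last pose, push and grip.
It also fails if it takes over 72 s, if anything falls off the work surface, if the arm or the gripper's body presses on something with over 40 N, if the wrist force passes 120 N, or if a joint passes its speed limit or range.

## Working session

There is one attempt and no reset: what is moved stays moved. The work goes in short steps, Python scripts to look and compute and a tool call to move; the robot and the scene stay as the last step left them, time stands still between calls to the robot, and variables do not carry over. Pictures are saved under pics/ and viewed, about 8 in all and at most 12, crops included, and the job is handed in when it is done.

Besides the shell and the picture viewer there is one more tool, called after "Emit:" by a JSON object that holds its "name" and its "arguments". step_arm: Moves the arm, as the interface text tells. Its arguments: {"type":"object","properties":{"targets":{"type":"array"},"newtons":{"type":"number"}},"required":["targets"]}

```bash
mkdir -p pics
cat > h.py <<'E'
import numpy as np, cv2
from plant import monitor, viewer, job
def cam(n):
    d=viewer.read_camera(n); return d["pixels"],np.array(d["camera_matrix"]),np.array(d["view"])
def ray(K,V,u,v,fish=False):
    a=np.array([(u-K[0,2])/K[0,0],(v-K[1,2])/K[1,1]])
    if fish:
        r=np.hypot(*a); d=np.array([*(a/max(r,1e-9)*np.sin(r)),np.cos(r)])
    else: d=np.array([*a,1.])
    R=V[:3,:3]; return -R.T@V[:3,3], R.T@d
def onz(K,V,u,v,z,fish=False):
    o,d=ray(K,V,u,v,fish); return o+d*(z-o[2])/d[2]
def proj(K,V,p,fish=False):
    c=V[:3,:3]@np.array(p,float)+V[:3,3]
    if fish:
        r=np.hypot(c[0],c[1]); t=np.arctan2(r,c[2]); a=c[:2]/max(r,1e-9)*t
    else: a=c[:2]/c[2]
    return np.array([K[0,0]*a[0]+K[0,2],K[1,1]*a[1]+K[1,2]])
def save(n,im,s=1): cv2.imwrite("pics/"+n,cv2.resize(im[:,:,::-1],None,fx=s,fy=s,interpolation=cv2.INTER_CUBIC))
E
python3 - <<'E'
from h import *
ims=[]
for n in ["scene","side","wrist"]:
    p,K,V=cam(n); np.savez(n+"0.npz",p=p,K=K,V=V); print(n,K.round(1).tolist(),V.round(3).tolist(),(-V[:3,:3].T@V[:3,3]).round())
    save(n+"0.png",p,1.4)
print(monitor.sense())
E
```

```text
scene [[519.6, 0.0, 284.3], [0.0, 519.6, 211.0], [0.0, 0.0, 1.0]] [[-0.837, -0.547, -0.024, 462.862], [-0.254, 0.426, -0.868, 211.37], [0.485, -0.72, -0.495, 1437.142], [0.0, 0.0, 0.0, 1.0]] [-257. 1199.  907.]
side [[528.8, 0.0, 280.9], [0.0, 528.8, 206.8], [0.0, 0.0, 1.0]] [[0.997, 0.076, 0.002, -560.441], [0.052, -0.658, -0.751, 14.209], [-0.055, 0.749, -0.66, 1857.544], [0.0, 0.0, 0.0, 1.0]] [  661. -1340.  1238.]
wrist [[325.2, 0.0, 279.9], [0.0, 325.2, 211.4], [0.0, 0.0, 1.0]] [[1.0, 0.0, -0.002, -675.59], [0.001, -0.956, 0.293, -38.706], [-0.001, -0.293, -0.956, 379.979], [0.0, 0.0, 0.0, 1.0]] [676.  75. 374.]
{'clock': 0.15, 'q': array([-3.78172754e-02,  1.16395249e-01,  1.44206678e+00, -2.39480374e-06,
        1.58402518e+00, -3.77932293e-02]), 'qvel': array([ 0.00024277, -0.00183514, -0.00147478,  0.0008329 ,  0.00082283,
        0.00103372]), 'effort': array([ 7.81324125e-04, -7.32512355e+01, -6.32847619e+01, -3.31336332e-05,
        5.00968890e-03,  2.64853352e-04]), 'ee_pos': array([ 6.74865717e+02, -1.62051500e-02,  2.30746616e+02]), 'ee_rot': array([-1.57169034e+00,  3.14073072e-05, -1.57082042e+00]), 'contact_force': array([ 0.53361849, -0.0863957 , -0.68344482]), 'ft_torque': array([-0.00163217, -0.00280057, -0.02755012]), 'opening': 85.54571090712876}
```

View pics/scene0.png

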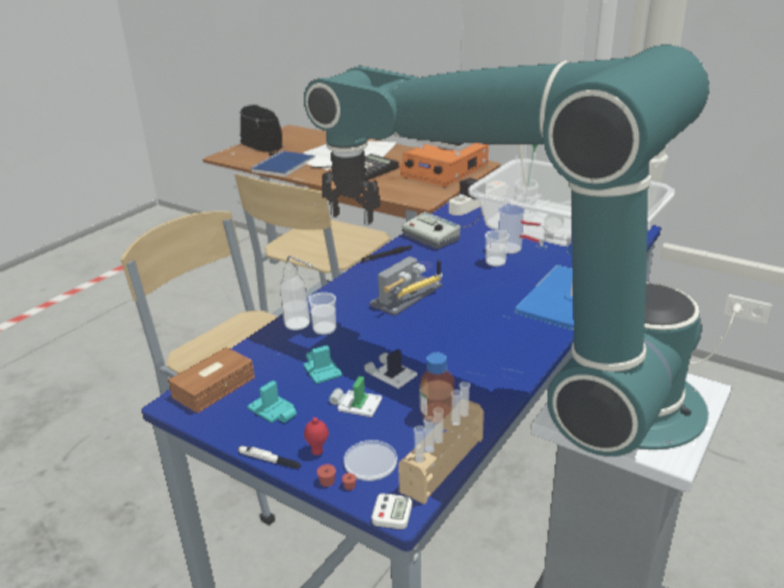

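View pics/side0.png

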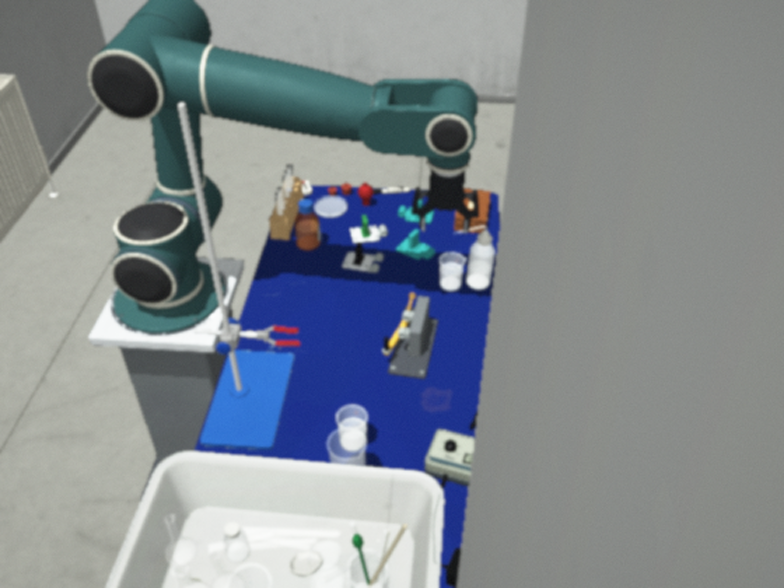

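View pics/wrist0.png

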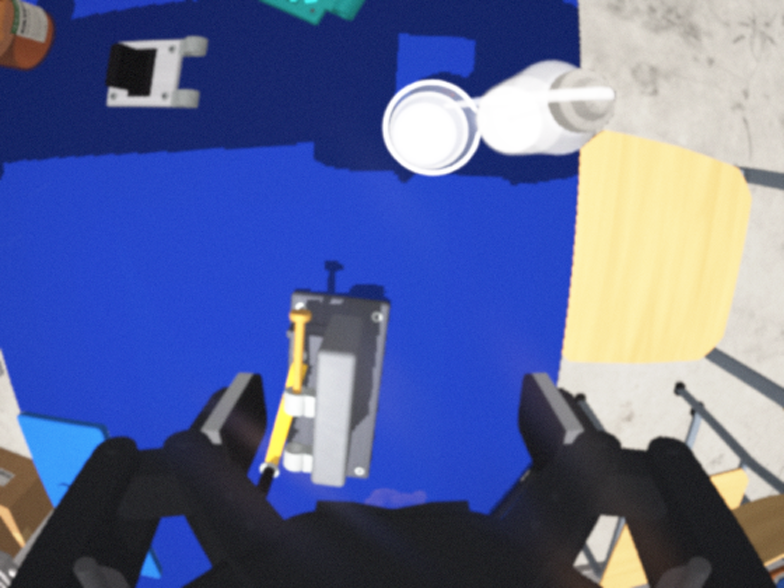

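Run:
```python
from h import *
d=np.load("wrist0.npz");p,K,V=d['p'],d['K'],d['V']
c=cv2.resize(p[200:360,150:300],None,fx=3.7,fy=3.7,interpolation=cv2.INTER_CUBIC)
save("jamb0.png",c)
for n,u,v,z in [("blocktopBL",313,483,90),("TL",318,352,90),("TR",356,348,90),("BR",347,484,90),("post",266,482,86),("pinend",300,314,70),("kn1",302,403,80),("kn2",298,459,80),("baseTL",294,293,10),("baseTR",390,297,10)]:
    print(n,onz(K,V,u/1.4,v/1.4,z,True).round(1))
d=np.load("scene0.npz");p,K,V=d['p'],d['K'],d['V']
for n,u,v,z in [("green top",360,379,58),("black top",394,352,58)]: print(n,onz(K,V,u/1.4,v/1.4,z).round(1))
```

```text
blocktopBL [ 612.2 -170.3   90. ]
TL [625.  -52.6  90. ]
TR [651.4 -49.3  90. ]
BR [ 639.9 -169.9   90. ]
post [ 570.9 -175.9   86. ]
pinend [609.9 -32.   70. ]
kn1 [608.2 -99.6  80. ]
kn2 [ 599.8 -153.5   80. ]
baseTL [592.8 -34.2  10. ]
baseTR [674.1 -37.7  10. ]
green top [457.6 280.2  58. ]
black top [452.3 167.   58. ]
```

View pics/jamb0.png

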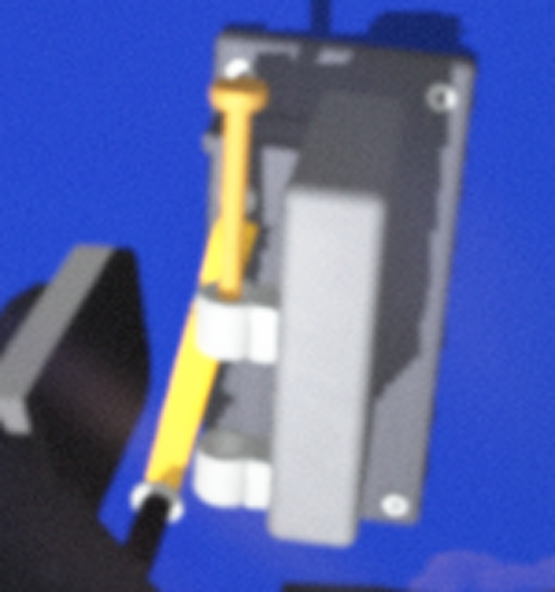

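Run:
```python
from h import *
d=np.load("wrist0.npz");p,K,V=d['p'],d['K'],d['V']
f=lambda a,b,z:onz(K,V,150+a/3.7,200+b/3.7,z,True)
th=-0.108;X=np.array([np.cos(th),np.sin(th)]);Y=np.array([-X[1],X[0]])
C=np.array([[290,195],[383,200],[352,545],[270,535]])
pts=np.array([f(a,b,90)[:2] for a,b in C]);c=pts.mean(0)
e=(pts[0]+pts[1]-pts[2]-pts[3]);print("yaw",-np.arctan2(e[0],e[1]), "len",np.linalg.norm(e)/2)
O=c-30*X-21*Y;print("O",O)
for n,a,b,z in [("ring",157,502,46),("posttop?",145,548,86),("pinend",239,95,70),("pinroot",229,293,70),("k1 top L edge..",198,330,70),("k2 L",197,475,70),("barL",213,225,46),("barR",258,225,46),("barendL",147,478,46),("barendR",183,480,46)]:
    q=f(a,b,z)[:2];print(n,q.round(1),"jamb",((q-O)@X).round(1),((q-O)@Y).round(1))
```

```text
yaw -0.12155542309197932 len 117.48652334387644
O [ 599.13089708 -130.42249641]
ring [ 561.8 -195.2] jamb -30.1 -68.4
posttop? [ 568.9 -182.1] jamb -24.5 -54.7
pinend [610.2 -33.4] jamb 0.5 97.6
pinroot [602.5 -94.8] jamb -0.4 35.8
k1 top L edge.. [ 591.9 -107.8] jamb -9.7 21.7
k2 L [ 585.3 -162.9] jamb -10.2 -33.8
barL [593.7 -84.4] jamb -10.4 45.1
barR [607.9 -84.1] jamb 3.7 47.0
barendL [ 559.7 -184.4] jamb -33.4 -57.9
barendR [ 572.8 -184.3] jamb -20.4 -56.4
```

```bash
cat > j.py <<'E'
import numpy as np
th=-0.115;O=np.array([599,-129.5]);X=np.array([np.cos(th),np.sin(th)]);Y=np.array([-X[1],X[0]])
def W(x,y): return O+x*X+y*Y
def F(phi,gap=20.5):
    return W(*(np.array([0,60])+130*np.array([-np.sin(phi),-np.cos(phi)])-gap*np.array([-np.cos(phi),np.sin(phi)])))
E
python3 - <<'E'
from j import *
for ph in [.2]: print("start",F(ph,26).round(1),th-ph)
f0=F(.2,26)
for ph in np.arange(.2,1.61,.1): print(round(ph,2),(F(ph)-f0).round(1)/10, round(-(ph-.2),2))
print("post end",F(1.57,0))
E
```

```text
start [ 590.3 -201.6] -0.315
0.2 [-0.52  0.17] -0.0
0.3 [-1.81  0.44] -0.1
0.4 [-3.06  0.84] -0.2
0.5 [-4.27  1.37] -0.3
0.6 [-5.42  2.01] -0.4
0.7 [-6.5   2.76] -0.5
0.8 [-7.5   3.61] -0.6
0.9 [-8.41  4.57] -0.7
1.0 [-9.21  5.6 ] -0.8
1.1 [-9.92  6.72] -0.9
1.2 [-10.5    7.89] -1.0
1.3 [-10.97   9.12] -1.1
1.4 [-11.31  10.39] -1.2
1.5 [-11.52  11.69] -1.3
1.6 [-11.6   13.01] -1.4
post end [476.73164143 -55.08208686]
```

Emit:
{"name": "step_arm", "arguments": {"targets": [[[-1, -2, -5, -1, 0, 0, -0.1], [-1, -4, -10, -2, 0, 0, -0.2], [-1, -6, -15, -4, 0, 0, -0.32], [-1, -8.7, -20.1, -8, 0, 0, -0.32], [-1, -8.7, -20.1, -8, 0, 0, -0.32], [-1, -8.7, -20.1, -8, 0, 0, -0.32]]]}}

```text
clock: 0.9
ee_pos: [588.1, -201.1, 151.4]
ee_rot: [-1.571, 0.0, -1.892]
contact_force: [0.4, -0.2, 0.6]
opening: -0.3
```

Run:
```python
from h import *
p,K,V=cam("wrist"); save("w1.png",p,1.3)
for q in [(588,-201,151),(588,-201,54),(562,-195,86)]: print((proj(K,V,q,True)*1.3).round())
```

```text
[360. 353.]
[362. 277.]
[311. 299.]
```

View pics/w1.png

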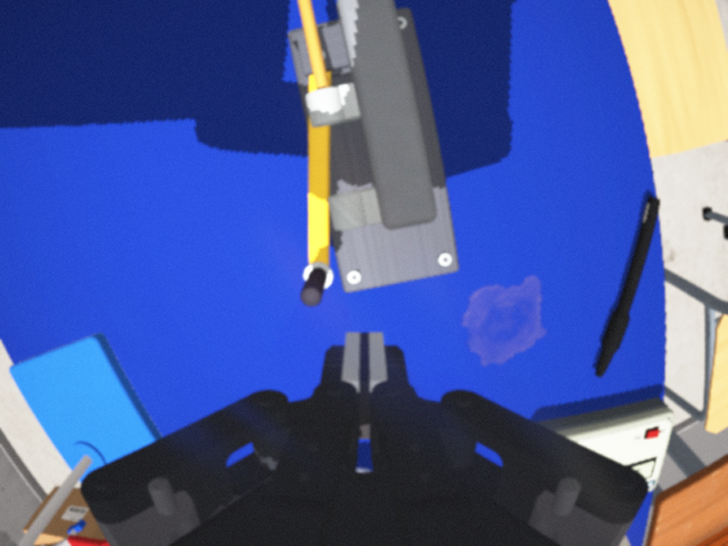

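Emit:
{"name": "step_arm", "arguments": {"targets": [[[-1, 0, 0, -5, 0, 0, 0], [-1, 0, 0, -9.7, 0, 0, 0], [-1, 0, 0, -9.7, 0, 0, 0], [-1, -0.3, 0.1, -9.7, 0, 0, 0], [-1, -1.0, 0.25, -9.7, 0, 0, -0.05], [-1, -1.6, 0.4, -9.7, 0, 0, -0.1], [-1, -2.2, 0.6, -9.7, 0, 0, -0.15], [-1, -2.85, 0.8, -9.7, 0, 0, -0.2], [-1, -3.45, 1.05, -9.7, 0, 0, -0.25], [-1, -4.05, 1.3, -9.7, 0, 0, -0.3], [-1, -4.6, 1.65, -9.7, 0, 0, -0.35], [-1, -5.2, 1.95, -9.7, 0, 0, -0.4], [-1, -6.27, 2.7, -9.7, 0, 0, -0.5], [-1, -7.27, 3.55, -9.7, 0, 0, -0.6]]]}}

```text
clock: 2.7
ee_pos: [516.4, -165.7, 57.6]
ee_rot: [-1.567, 0.002, -2.494]
contact_force: [0.4, -0.7, 0.7]
opening: -0.0
```

Emit:
{"name": "step_arm", "arguments": {"targets": [[[-1, -0.9, 0.95, -0.3, 0, 0, -0.1], [-1, -1.7, 2.0, -0.3, 0, 0, -0.2], [-1, -2.4, 3.1, -0.3, 0, 0, -0.3], [-1, -3.0, 4.3, -0.3, 0, 0, -0.4], [-1, -3.47, 5.5, -0.3, 0, 0, -0.5], [-1, -3.8, 6.8, -0.3, 0, 0, -0.6], [-1, -3.9, 7.4, -0.3, 0, 0, -0.65], [-1, -3.9, 7.4, -0.3, 0, 0, -0.65]]]}}

```text
clock: 3.7
ee_pos: [477.4, -91.3, 53.9]
ee_rot: [-1.57, 0.004, -3.14]
contact_force: [-0.0, -0.9, 0.0]
opening: 0.3
```

Run:
```python
from h import *
p,K,V=cam("wrist"); save("w2.png",p,1.3)
print(monitor.sense()['q'])
```

```text
[-2.41994903e-01 -1.99808824e-01  2.04255431e+00  4.32388668e-06
  1.29569704e+00  1.32620561e+00]
```

View pics/w2.png

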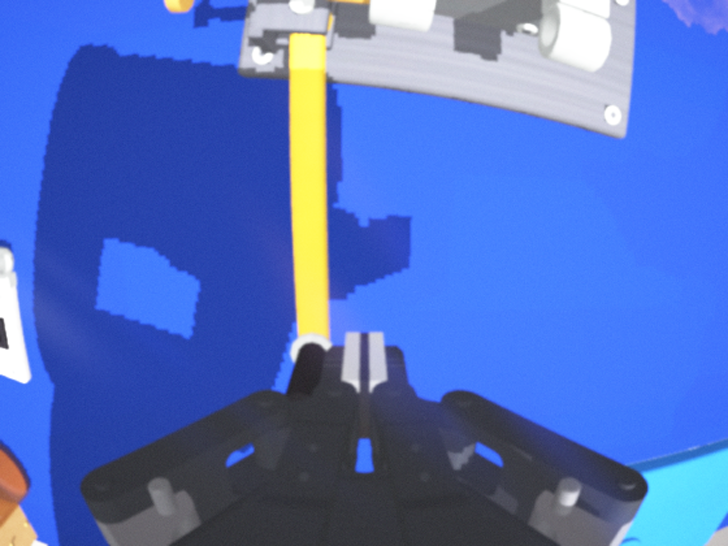

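Emit:
{"name": "step_arm", "arguments": {"targets": [[[-1, -0.05, 0.6, 0, 0, 0, -0.05], [-1, -0.1, 1.1, 0, 0, 0, -0.1], [-1, -0.1, 1.3, 0, 0, 0, -0.12], [-1, -0.1, 1.3, 0, 0, 0, -0.12]]]}}

```text
clock: 4.25
ee_pos: [475.6, -78.7, 51.8]
ee_rot: [-1.571, 0.001, 3.023]
contact_force: [-0.4, 0.8, -0.0]
opening: 0.2
```

Emit:
{"name": "step_arm", "arguments": {"targets": [[[-1, 0, 0.2, 0, 0, 0, 0], [-1, 0, 0.3, 0, 0, 0, 0]]]}}

```text
clock: 4.5
ee_pos: [475.4, -75.5, 51.4]
ee_rot: [-1.571, 0.0, 3.023]
contact_force: [1.0, -0.8, 1.5]
opening: 0.4
```

Emit:
{"name": "step_arm", "arguments": {"targets": [[[-1, 0, 0.1, 0, 0, 0, 0], [-1, 0, 0.2, 0, 0, 0, 0]]]}}

```text
clock: 4.75
ee_pos: [475.4, -74.4, 51.4]
ee_rot: [-1.569, 0.001, 3.023]
contact_force: [0.5, -15.3, -0.4]
opening: 0.4
```

Emit:
{"name": "step_arm", "arguments": {"targets": [[[-1, 0, -2, 0, 0, 0, 0], [-1, 0, -3, 1, 0, 0, 0], [-1, 0, -3, 6, 0, 0, 0.15], [0.2, 0, -3, 12, 0, 0, 0.32], [0.2, 0, 2, 15, 0, 0, 0.5], [0.2, 0, 7, 15, 0, 0, 0.68], [0.2, 0, 12, 15, 0, 0, 0.86], [0.2, 0, 17, 15, 0, 0, 1.04], [0.2, -1, 22, 15, 0, 0, 1.22], [0.2, -1, 27, 15, 0, 0, 1.4], [0.2, -1.8, 32, 15, 0, 0, 1.55], [0.2, -1.8, 34.5, 15, 0, 0, 1.69], [0.2, -1.8, 34.5, 15, 0, 0, 1.69], [0.2, -1.8, 34.5, 15, 0, 0, 1.69]]]}}

```text
clock: 6.5
ee_pos: [457.3, 271.1, 201.6]
ee_rot: [-1.571, -0.0, -1.573]
contact_force: [-0.2, -0.4, -0.2]
opening: 51.1
```

Run:
```python
from h import *
p,K,V=cam("wrist"); np.savez("w3.npz",p=p,K=K,V=V);save("w3.png",p,1.3)
s=monitor.sense();print(s['q'],s['ee_pos'],s['contact_force'])
```

```text
[ 4.86635968e-01 -1.90520060e-01  1.78758409e+00 -4.81379694e-05
  1.54436411e+00  4.89002417e-01] [457.38729559 270.82535856 201.61823695] [0.00635276 0.20609127 0.12970378]
```

View pics/w3.png

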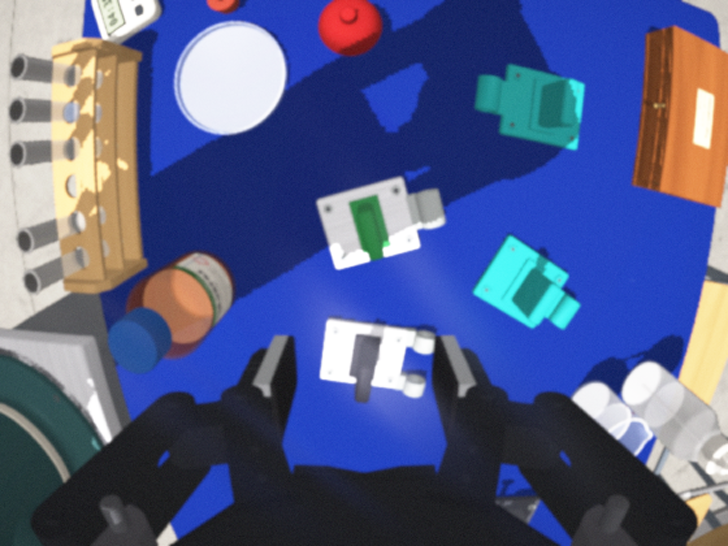

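```bash
cat > leaf.py <<'E'
from h import *
def leaf(p,K,V):
    f=lambda c,z:onz(K,V,c[0]/1.3,c[1]/1.3,z,True)[:2]
    return f
E
python3 - <<'E'
from leaf import *
d=np.load("w3.npz");p,K,V=d['p'],d['K'],d['V'];f=leaf(p,K,V)
C=np.array([f(c,8) for c in [(318,200),(402,178),(420,247),(336,269)]])
print(C.round(1),[np.linalg.norm(C[i]-C[i-1]).round(1) for i in range(4)])
ex=(C[1]+C[2]-C[0]-C[3]);yaw=np.arctan2(ex[1],ex[0]);ctr=C.mean(0);print("yaw",yaw,"ctr",ctr)
print("yaw2",np.arctan2(*(C[0]+C[1]-C[2]-C[3]))*-1)
x=np.array([np.cos(yaw),np.sin(yaw)]);y=np.array([-x[1],x[0]])
h=cv2.cvtColor(p,cv2.COLOR_RGB2HSV);m=cv2.inRange(h,(50,80,30),(75,255,255));m[:120]=0;m[230:]=0;m[:,:220]=0;m[:,340:]=0
cs=max(cv2.findContours(m,0,1)[0],key=cv2.contourArea);print(cv2.minAreaRect(cs),cv2.boundingRect(cs))
for n,c,z in [("knuckle L",(411,195),20),("kn R",(438,190),20),("kn far",(442,222),10),("ribtop near",(372,258),58),("ribtop far",(368,197),58)]:
    q=f(c,z);print(n,q.round(1),((q-ctr)@x).round(1),((q-ctr)@y).round(1))
save("green.png",p[130:220,235:350],6)
E
```

```text
[[421.7 305.3]
 [488.7 322.8]
 [504.5 266.4]
 [435.2 247.6]] [np.float64(59.2), np.float64(69.2), np.float64(58.6), np.float64(71.8)]
yaw 0.2602925118664636 ctr [462.49664153 285.52385547]
yaw2 0.251548802151188
((285.0608215332031, 175.0029754638672), (46.41486358642578, 21.454837799072266), 74.35775756835938) (269, 151, 31, 48)
knuckle L [494.7 310.5] 37.6 15.8
kn R [515.8 314.8] 59.0 14.6
kn far [521.7 287.8] 57.8 -13.0
ribtop near [464.1 270.2] -2.4 -15.2
ribtop far [461.2 313.1] 5.9 26.9
```

View pics/green.png

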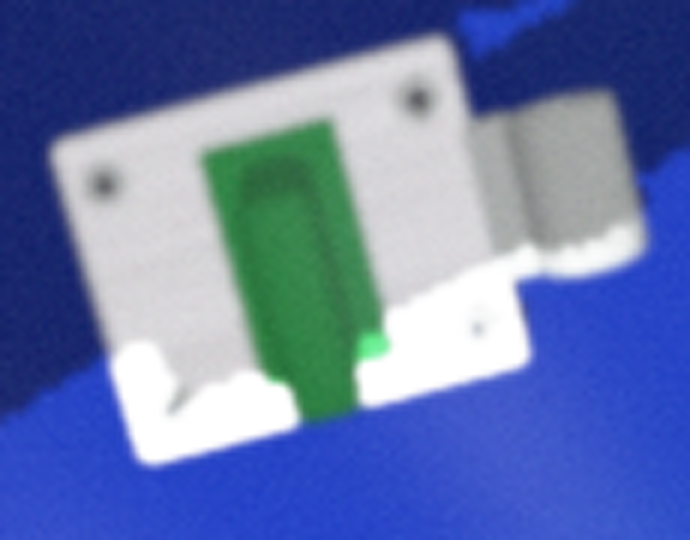

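Emit:
{"name": "step_arm", "arguments": {"targets": [[[0.2, 0, 1.3, 0, 0, 0, 0.15], [0.2, 0.05, 1.35, 0, 0, 0, 0.256], [0.2, 0.05, 1.35, -6, 0, 0, 0.256], [0.2, 0.05, 1.35, -11, 0, 0, 0.256], [0.2, 0.05, 1.35, -11, 0, 0, 0.256], [0.2, 0.05, 1.35, -11, 0, 0, 0.256]]]}}

```text
clock: 7.3
ee_pos: [458.8, 285.0, 93.7]
ee_rot: [-1.569, 0.001, -1.316]
contact_force: [1.1, 0.5, 0.6]
opening: 50.9
```

Run:
```python
from h import *
p,K,V=cam("wrist"); save("w4.png",p,1.3)
s=monitor.sense();print(s['ee_pos'],s['ee_rot'])
x=np.array([np.cos(.256),np.sin(.256)]);y=np.array([-x[1],x[0]]);c=np.array([462.5,285.5])
for a,b,z in [(-5,-18,58),(-5,18,58),(45,0,20)]: print((proj(K,V,[*(c+a*x+b*y),z],True)*1.3).round())
```

```text
[458.95905999 285.22175476  94.15944873] [-1.56762495e+00  8.35814486e-04 -1.31574128e+00]
[359. 352.]
[359. 279.]
[450. 289.]
```

View pics/w4.png

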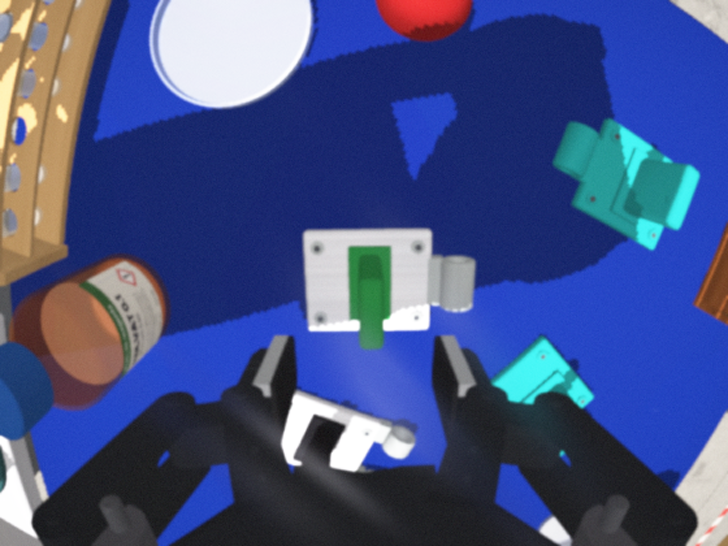

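Emit:
{"name": "step_arm", "arguments": {"targets": [[[0.2, 0.35, 0.25, -1, 0, 0, 0], [0.2, 0.35, 0.25, -4, 0, 0, 0], [0.2, 0.35, 0.25, -6.4, 0, 0, 0], [0.2, 0.35, 0.25, -6.4, 0, 0, 0], [0.2, 0.35, 0.25, -6.4, 0, 0, 0], [0.2, 0.35, 0.25, -6.4, 0, 0, 0]]]}}

```text
clock: 8.1
ee_pos: [462.0, 287.9, 28.7]
ee_rot: [-1.569, 0.0, -1.315]
contact_force: [-0.4, -0.3, -0.6]
opening: 51.1
```

Emit:
{"name": "step_arm", "arguments": {"newtons": 50, "targets": [[[-1, 0, 0, 0, 0, 0, 0], [-1, 0, 0, 0, 0, 0, 0], [-1, 0, 0, 0, 0, 0, 0], [-1, 0, 0, 0, 0, 0, 0], [-1, 0, 0, 0, 0, 0, 0], [-1, 0, 0, 0, 0, 0, 0], [-1, 0, 0, 0, 0, 0, 0], [-1, 0, 0, 0, 0, 0, 0]]]}}

```text
clock: 9.1
ee_pos: [461.5, 287.6, 27.7]
ee_rot: [-1.57, 0.0, -1.315]
contact_force: [0.1, -0.0, 5.4]
opening: 11.1
```

Emit:
{"name": "step_arm", "arguments": {"targets": [[[-1, 0, 0, 1, 0, 0, 0], [-1, 0, 0, 3, 0, 0, 0], [-1, 0, 0, 7, 0, 0, 0], [-1, 0, 0, 11.3, 0, 0, 0], [-1, 0, -3, 12, 0, 0, -0.04], [-1, 0, -7, 12, 0, 0, -0.1], [-1, 0, -12, 12, 0, 0, -0.16], [-1, 0, -17, 12, 0, 0, -0.22], [-1, 0.5, -22, 12, 0, 0, -0.27], [-1, 1, -27, 12, 0, 0, -0.32], [-1, 1.5, -32, 12, 0, 0, -0.371], [-1, 2, -36, 11.6, 0, 0, -0.371], [-1, 2.8, -39, 11.3, 0, 0, -0.371], [-1, 2.8, -40.4, 11.3, 0, 0, -0.371], [-1, 2.8, -40.4, 11.3, 0, 0, -0.371], [-1, 2.8, -40.4, 11.3, 0, 0, -0.371], [-1, 2.8, -40.4, 11.3, 0, 0, -0.371]]]}}

```text
clock: 11.22
ee_pos: [489.3, -115.7, 140.6]
ee_rot: [-1.57, 0.0, -1.685]
contact_force: [0.2, -1.3, -1.6]
opening: 11.2
```

Run:
```python
from h import *
from j import *
p,K,V=cam("wrist"); np.savez("w5.npz",p=p,K=K,V=V);save("w5.png",p,1.4)
s=monitor.sense();print(s['ee_pos'],s['ee_rot'],s['opening'])
for a,b,z in [(0,0,80),(0,19,80),(0,-19,80),(-50,0,132)]: print((proj(K,V,[*W(a,b),z],True)*1.4).round())
```

```text
[ 489.31274647 -115.78180725  140.51391394] [-1.57054776e+00  3.92053626e-05 -1.68477659e+00] 11.670997120615851
[604. 321.]
[609. 286.]
[599. 355.]
[546. 369.]
```

View pics/w5.png

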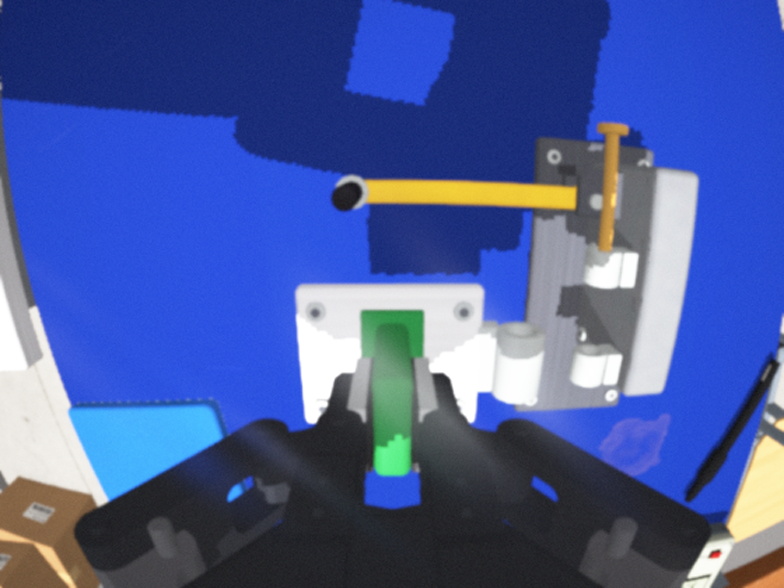

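Run:
```python
from h import *
d=np.load("w5.npz");save("c5.png",d['p'][215:305,335:475],5.6)
```

```text
(no output)
```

View pics/c5.png

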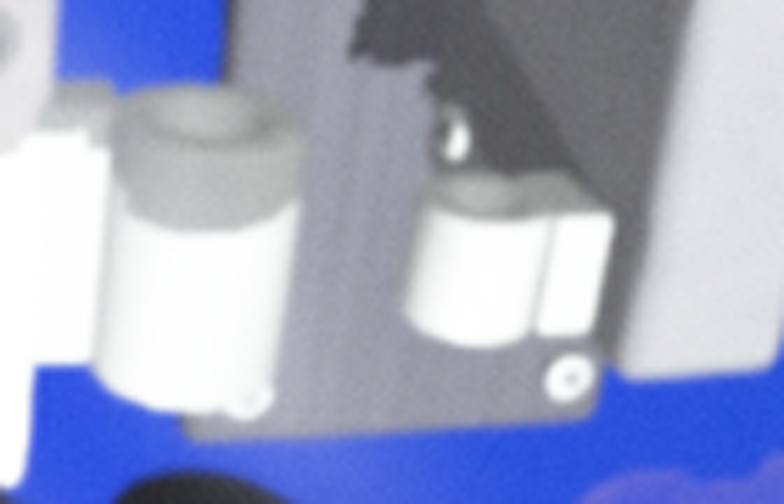

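```bash
cat > m.py <<'E'
from h import *
import j
d=np.load("w5.npz");K,V=d['K'],d['V']
X3=np.array([*j.X,0]);Y3=np.array([*j.Y,0]);O3=np.array([*j.O,0])
def R(u,v,k=5.6,u0=335,v0=215):
    o,dd=ray(K,V,u0+u/k,v0+v/k,True); dl=np.array([dd@X3,dd@Y3,dd[2]]);oo=o-O3
    return np.array([oo@X3,oo@Y3,oo[2]]),dl
def tang(u,v,zc,side): # axis x at height zc, cylinder r10 tangent ray, side=-1 left
    o,dd=R(u,v); t=(zc-o[2])/dd[2]; x=o[0]+dd[0]*t; y=o[1]+dd[1]*t
    s=dd[0]/dd[2]; return round(x-side*10*np.hypot(1,s),1),round(y,1)
def at(u,v,z):
    o,dd=R(u,v); q=o+dd*(z-o[2])/dd[2]; return q.round(1)
def aty(u,v,y):
    o,dd=R(u,v); q=o+dd*(y-o[1])/dd[1]; return q.round(1)
E
python3 - <<'E'
from m import *
zb=140.5-27.7+10
print("leaf L",[tang(u,v,zb,-1) for u,v in [(113,180),(97,370)]],"R",[tang(u,v,zb,1) for u,v in [(302,150),(272,385)]])
print("jamb L",[tang(u,v,70,-1) for u,v in [(425,195),(408,310)]])
print("leaf top far/near",at(207,165,zb+10),at(185,410,zb+10)," low far",at(210,85,zb-10))
print("jamb top far/near",at(495,217,80),at(480,343,80),"low far",at(485,170,60))
g=lambda u,v,z:(lambda a:a)(at((u/1.4-335)*5.6,(v/1.4-215)*5.6,z))
print("block top corners",g(656,169,90),g(698,177,90),g(662,394,90),g(626,392,90))
print("pin end head",g(613,130,70),"root",g(607,249,70),"kn1 near",g(603,287,80))
E
```

```text
leaf L [(np.float64(-57.9), np.float64(6.2)), (np.float64(-57.6), np.float64(-15.0))] R [(np.float64(-59.5), np.float64(9.1)), (np.float64(-59.2), np.float64(-17.6))]
jamb L [(np.float64(1.1), np.float64(-19.9)), (np.float64(1.4), np.float64(-37.4))]
leaf top far/near [-61.9  11.9 132.8] [-61.1 -14.2 132.8]  low far [-56.1  12.4 112.8]
jamb top far/near [ -3.7 -18.9  80. ] [ -2.5 -37.8  80. ] low far [  3.7 -20.8  60. ]
block top corners [14.9 79.3 90. ] [41.6 78.2 90. ] [ 41.2 -40.3  90. ] [ 16. -37.  90.]
pin end head [ 0.5 97.  70. ] root [ 1.3 35.9 70. ] kn1 near [-3.7 18.4 80. ]
```

Emit:
{"name": "step_arm", "arguments": {"targets": [[[-1, 0, 0.05, -2, 0, 0, 0], [-1, 0, 0.07, -4.5, 0, 0, 0], [-1, 0, 0.07, -5.3, 0, 0, 0], [-1, 1, -0.05, -5.3, 0, 0, 0], [-1, 2, -0.16, -5.3, 0, 0, 0], [-1, 3, -0.27, -5.3, 0, 0, 0], [-1, 3.5, -0.33, -5.3, 0, 0, 0], [-1, 3.5, -0.33, -5.3, 0, 0, 0], [-1, 3.5, -0.33, -5.3, 0, 0, 0]]]}}

```text
clock: 12.4
ee_pos: [524.1, -119.8, 87.3]
ee_rot: [-1.571, -0.0, -1.686]
contact_force: [0.4, 0.5, -1.1]
opening: 11.4
```

Emit:
{"name": "step_arm", "arguments": {"targets": [[[-1, 0.6, -0.07, 0, 0, 0, 0], [-1, 1.2, -0.14, 0, 0, 0, 0], [-1, 1.8, -0.21, 0, 0, 0, 0], [-1, 2.35, -0.28, 0, 0, 0, 0], [-1, 2.35, -0.28, 0, 0, 0, 0], [-1, 2.35, -0.28, 0, 0, 0, 0], [-1, 2.35, -0.28, 0, 0, 0, 0], [-1, 2.35, -0.28, 0, 0, 0, 0]]]}}

```text
clock: 13.4
ee_pos: [547.7, -122.6, 87.4]
ee_rot: [-1.571, -0.0, -1.686]
contact_force: [-1.3, 0.0, -2.1]
opening: 11.2
```

Run:
```python
from h import *
p,K,V=cam("wrist"); np.savez("w6.npz",p=p,K=K,V=V)
a=cv2.resize(p[180:320,320:480],None,fx=5,fy=4.28,interpolation=cv2.INTER_CUBIC)
a=cv2.resize(p[190:305,325:475],None,fx=5.2,fy=5.2,interpolation=cv2.INTER_CUBIC);save("c6.png",a)
p2,K2,V2=cam("scene"); np.savez("s6.npz",p=p2,K=K2,V=V2)
p3,K3,V3=cam("side"); np.savez("d6.npz",p=p3,K=K3,V=V3)
print(proj(K2,V2,(599,-129,70)),proj(K3,V3,(599,-129,70)))
s=monitor.sense();print(s['ee_pos'],s['ee_rot'],s['opening'],s['contact_force'],s['ft_torque'])
```

```text
[293.22508165 194.57644738] [289.47386977 231.20174797]
[ 547.77700735 -122.61159715   87.35523927] [-1.57070813e+00  1.09592391e-05 -1.68585782e+00] 11.059058966713703 [ 0.32069098 -0.906262   -1.42799265] [ 0.01473682 -0.04635919 -0.01976652]
```

View pics/c6.png

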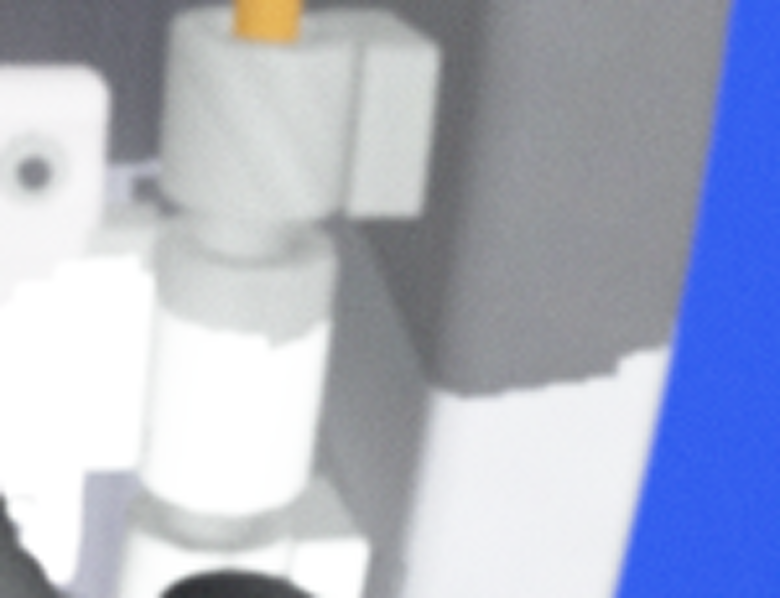

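Run:
```python
import m
from m import *
d=np.load("w6.npz");m.K,m.V=d['K'],d['V']
c=lambda u,v:((325+u/5.2-335)*5.6,(190+v/5.2-215)*5.6)
T=lambda u,v,s:tuple(float(x) for x in tang(*c(u,v),70,s))
print("jamb+ L",T(172,50,-1),T(161,195,-1),"jamb- L",T(123,560,-1))
print("leaf L",T(159,270,-1),T(146,470,-1),"R",T(336,260,1),T(309,480,1),"jamb+ R",T(345,215,1))
A=lambda u,v,z:at(*c(u,v),z)
print("leaf top far/near",A(245,265,80),A(225,517,80),"jamb+ near top",A(245,222,80),"jamb- far top",A(210,547,80))
a=np.load("s6.npz")['p'];b=np.load("d6.npz")['p']
a=cv2.resize(a[160:230,255:330],None,fx=5.3,fy=7,interpolation=cv2.INTER_CUBIC) if 0 else cv2.resize(a[165:225,255:330],None,fx=5.2,fy=5.2,interpolation=cv2.INTER_CUBIC)
b=cv2.resize(b[200:260,255:330],None,fx=5.2,fy=5.2,interpolation=cv2.INTER_CUBIC)
save("sd6.png",np.hstack([a,b]))
```

```text
jamb+ L (0.4, 33.0) (0.4, 17.6) jamb- L (0.0, -26.2)
leaf L (0.8, 9.3) (1.6, -14.6) R (-0.6, 10.1) (-0.2, -16.7) jamb+ R (-0.2, 15.2)
leaf top far/near [-3.3 13.8 80. ] [ -2.1 -15.   80. ] jamb+ near top [-3.7 18.4 80. ] jamb- far top [ -3.4 -18.7  80. ]
```

Emit:
{"name": "step_arm", "arguments": {"targets": [[[-1, 0, 0.15, 0.03, 0, 0, -0.02], [-1, 0, 0.15, 0.03, 0, 0, -0.02], [-1, 0, 0.15, 0.03, 0, 0, -0.02], [-1, 0, 0.15, 0.03, 0, 0, -0.02], [-1, 0, 0.15, 0.03, 0, 0, -0.02], [-1, 0, 0.15, 0.03, 0, 0, -0.02]]]}}

```text
clock: 14.3
ee_pos: [547.8, -121.1, 87.6]
ee_rot: [-1.571, 0.0, -1.706]
contact_force: [0.8, -0.0, -1.9]
opening: 11.2
```

Run:
```python
import m
from m import *
s=monitor.sense();print(s['ee_pos'],s['ee_rot'],s['opening'],s['contact_force'],s['ft_torque'])
d=np.load("w5.npz");p=d['p']
h=cv2.cvtColor(p,cv2.COLOR_RGB2HSV);mk=cv2.inRange(h,(22,120,100),(32,255,255));mk[200:]=0;mk[:,:255]=0;mk[:,412:]=0
v,u=np.nonzero(mk);print(len(u))
q=np.array([at((a-335)*5.6,(b-215)*5.6,46) for a,b in zip(u,v)])
l=[];
for lo in range(-115,-15,10):
    k=(q[:,0]>=lo)&(q[:,0]<lo+10)
    if k.sum()>5: l.append((lo+5,q[k,1].mean()))
l=np.array(l);print(l.round(1).tolist(),np.polyfit(l[:,0],l[:,1],1))
# z check: brightness column profiles in side view along y of knuckle axis
for f in ["s6","d6"]:
    e=np.load(f+".npz");g=cv2.cvtColor(e['p'],cv2.COLOR_RGB2GRAY).astype(np.float32)
    for y in (28,6,-6,-28):
        col=[]
        for z in range(50,100,4):
            w=[*j.W(0,y),z];a=proj(e['K'],e['V'],w);col.append(int(cv2.getRectSubPix(g,(1,1),tuple(map(float,a)))[0,0]))
        print(f,y,col)
```

```text
[ 547.8156113  -121.10522418   87.60728436] [-1.57081311e+00  4.72552298e-06 -1.70573943e+00] 11.161640220539844 [ 0.76097309 -0.01414453 -1.91213669] [ 0.00463921  0.03495332 -0.00535489]
2120
[[-110.0, 59.9], [-100.0, 59.9], [-90.0, 60.0], [-80.0, 60.0], [-70.0, 59.8], [-60.0, 59.9], [-50.0, 59.9], [-40.0, 59.7], [-30.0, 59.8], [-20.0, 59.6]] [-3.43589738e-03  5.96319753e+01]
s6 28 [106, 116, 122, 126, 131, 136, 139, 140, 137, 117, 105, 106, 106]
s6 6 [129, 132, 139, 141, 139, 139, 138, 131, 123, 119, 120, 133, 152]
s6 -6 [143, 146, 147, 149, 171, 194, 193, 166, 142, 141, 132, 126, 147]
s6 -28 [211, 186, 169, 174, 176, 177, 184, 187, 176, 133, 100, 90, 83]
d6 28 [167, 167, 151, 130, 119, 116, 115, 114, 108, 100, 89, 80, 72]
d6 6 [190, 179, 173, 180, 190, 196, 192, 177, 146, 124, 117, 116, 114]
d6 -6 [185, 192, 195, 189, 182, 183, 192, 201, 204, 198, 178, 142, 122]
d6 -28 [88, 124, 146, 151, 161, 181, 197, 203, 200, 193, 189, 198, 210]
```

```bash
python3 -c "
from h import *
s=monitor.sense();print(s['opening'],s['contact_force']);print(job.sign_off())"
```

```text
11.161640220539844 [ 0.76097309 -0.01414453 -1.91213669]
the job is handed in; nothing more can be done
None
```

I swung the brace out to its end stop, then picked up the green-grip leaf and brought its knuckle into the jamb's gap. I handed the job in at 14.3 s with the leaf still held there.

- **Brace:** the push force rose from about 1 N to 15 N at the end, so it seated. A later picture shows the bar parallel to the jamb's x axis within 0.004 rad.
- **Leaf:** the last close-up showed the hole axes within about 0.5 mm along x. The leaf was about 0.5 mm off along the hinge axis and about 0.02 rad off in yaw. I then corrected those two but did not measure again from a picture.
- **Hanging free:** the wrist reads about 1.9 N downward, which is the leaf's own weight, with under 1 N sideways. The grip opening is steady at 11.2 mm.
- **Height:** the hole should sit at about 70 mm, worked out from the tool height when the leaf was gripped on the table (27.7 mm) and now (87.6 mm). I tried to confirm it from the scene and side cameras, but they were too coarse to settle it. The picture limit also stopped me from viewing that crop.
- **Other objects:** I kept clear of everything else as planned, including the other leaf and the turquoise look-alikes. I did not re-check their positions at the end.

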